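# Charge the mill jar and stir the charge

### The arm

A 6-joint arm with a two-finger parallel gripper is mounted at the origin on a cart in front of the work surface, level with it; the furniture and walls round the work are solid. World frame = base frame: x ahead of the robot, y to its left, z up, the work surface at z = 0. Lengths are in m, angles in rad, forces in N, time in s.
With the tool pointing down it reaches from about 0.35 to 0.725 m from the base axis. Payload 4.3 kg.
Tool frame: the origin (TCP) lies midway between the tips of the shut fingers; the grasp point (between the pads) lies 19 mm behind it; y points along the fingers, x is the direction in which the jaws open and shut, and the axes are right-handed (so a half turn about y gives the same grasp; the last joint's range is limited). The gripper opens to 85 mm and grips with 20 to 120 N. Pads are 22 mm wide; open, the fingers measure 114 mm over their backs; the gripper's body (76 mm by 85 mm) begins 54 mm behind the grasp point. The pads swing forward as they close: fully open they stand 13 mm farther back than shut.
Start: joints at [1.104, 0.377, 0.081, 1.274, 0, 1.46], TCP at [0.201, 0.539, 0.231] pointing down, gripper open.
Joint ranges: [-2.72, 2.72], [-0.84, 1.66], [-1.02, 1.22], [-1.77, 2.12], [-1.37, 1.28], [-3.14, 3.14]. Speed limits (rad/s): [2.57, 2.57, 3.14, 3.14, 3.14, 3.14].

### API

Orientations are given as a unit quaternion [x, y, z, w].
In Python, from bench import env, jaws, capture, calibration, boxes_of, regions_of, mark_of, current_time_s, current_qpos, current_joint_vel, current_effort, current_tcp_pos, current_orientation, current_ft_force, current_wrist_torque, current_finger_gap gives the robot as it stands. Calls block until the motion is done:
- env.move_ptp(position, orientation): joint-space move of the TCP to a pose.
- env.servo_line(position, rot=None, max_speed=0.15, guard=None): straight line of the TCP; rot=None keeps the orientation; max_speed is the mean speed in m/s. With guard (N) it stops when the force on the tool has changed by that much, and returns True; else False.
- env.move_joints(angles): joint-space move.
- jaws.gripper_to(opening): finger opening in m; the grip force is fixed at half the most; returns when the fingers have stopped.
- env.sleep(seconds).
- env.solve_ik(position, orientation): joint angles nearest the present ones, or None.
- capture(name): name is "scene" or "top"; returns the picture (480x640x3 uint8, red, green, blue); there is no depth.
- calibration(name): a dict with "mtx" (3x3 intrinsics, pixels), "dist_coeffs" ([k1, k2, p1, p2, k3] as OpenCV has them; the pictures are not rectified), "R" (3x3) and "t" (3): a world point X has camera coordinates R X + t. Camera axes: x right, y down, z forward; pixel columns grow to the right and rows downward; lengths in m; the calibration is good to about 2 mm. A picture is of the moment at which its call begins. calibration takes no time and is no camera call.
A pose or a line that the arm cannot do raises env.PlanningError and nothing moves.
- env.sign_off(): hands the job in, once; it reports no verdict.
Trained networks look in the newest picture that a camera, given by its name, has taken for a name from the list of things; names that differ only in an ending like _2 or _b are one class to them, and where a whole thing is asked for, a point or a joint stands for the part that bears it (a point fixed in the world has none). Each returns a list of dicts, best first, with "p" (0 to 1); they miss things now and then, are a little off and sometimes report something else, mostly with a low value. They report only what shows in the picture. A call takes as long as a camera call.
- boxes_of(thing, camera): "location" ([x, y, z] in m, in world coordinates, good to about 4 mm: the middle of the surface that is visible of it).
- regions_of(thing, camera): "region" (480x640 bool, what is visible of it).
- mark_of(thing, camera): "location" ([x, y, z] in m, in world coordinates, good to about 4 mm: a listed point, or the origin of a listed thing).
Readings, each from a call of its own:
- current_time_s(): time.
- current_qpos(): joint angles.
- current_joint_vel(): joint speeds.
- current_effort(): joint torques, N m.
- current_tcp_pos(): TCP position.
- current_orientation(): TCP orientation.
- current_ft_force(): force on the tool from outside, world axes, zero at the start.
- current_wrist_torque(): the same for the moment, N m.
- current_finger_gap(): finger opening in m.
Only numpy, scipy, OpenCV 4.12 (cv2) and the standard library are available. Lean on these libraries where they do the work, as an engineer would, in place of code of your own. Each camera call takes 0.05 s, during which the arm holds its last target. There are 200 camera calls.

### The job

Charge the mill jar: turn its lid counter-clockwise out from under the two hooks, lift it off, set it flat on the bench knob up, and put every white tablet from the mat into the jar. Then take the stirring rod from its stand and, with its tip down among the steel balls, stir at least four full rounds in wide circles, until the balls have been moved about and no tablet rides on top of them. Stand the rod back in its stand, refit the lid and turn it clockwise against its stops, all without shifting the bottles and beaker standing around.

Things in the scene. Friction and masses are not known exactly. Their poses are not given: they have to be found in the camera images.
- mill_jar: mill jar: open steel pot fixed to the bench, outside 130 mm across, inside 116 mm, on a dark foot 170 mm across. Origin at the centre of its underside, z up; inner floor 15 mm above the origin, rim 75 mm. Two hold-down hooks stand outside the rim at its +x and -x, reaching 92 mm out from the jar's axis and 93 mm up
- jar_hook (a point): point 74 mm out on the jar's +x axis at rim height, under the +x hook (the -x hook is the same, turned by half). A hook covers the ear from 70 mm out, is 28 mm wide, its underside 86 mm above the bench, closed by a stop at its clockwise end (seen from above), open at the other
- jar_lid: jar lid, 300 g: steel disc 130 mm across, 8 mm thick, two ears along its x axis (162 mm over both, 16 mm wide). Origin on its axis at the sealing face that rests on the jar's rim, z up; below it a white tapered plug 9 mm deep, 110 mm across (98 at its foot), enters the jar's mouth: set on the bench, the lid's origin is 9 mm up. Locked: lid x along jar x, ears under the hooks at the stops
- lid_knob (a point): middle of the lid's blue bar knob, 27 mm above the lid's origin. The bar runs along the lid's x, 64 mm long, 16 mm wide (pinch it across y), 32 mm tall. The lid turns freely; 0.45 rad or more (best 0.8) counter-clockwise of locked it lifts straight off. Refit: lower it 0.5 to 2.4 rad (best 0.8) counter-clockwise of the jar's x (or half a turn more), then turn it clockwise to the stops
- bench_mat: black rubber mat with a thin grey border line, 190 x 250 x 2 mm (x, y, z), fixed; origin at the centre of its underside
- tablet_1: pressed sample tablet, white, a flat-faced disc 20 mm across and 14 mm thick, 20 g, lying flat on the mat if it is there at all (3 to 6 of the six are); origin at its centre, z its axis
- tablet_2: pressed sample tablet, white, a flat-faced disc 20 mm across and 14 mm thick, 20 g, lying flat on the mat if it is there at all (3 to 6 of the six are); origin at its centre, z its axis
- tablet_3: pressed sample tablet, white, a flat-faced disc 20 mm across and 14 mm thick, 20 g, lying flat on the mat if it is there at all (3 to 6 of the six are); origin at its centre, z its axis
- tablet_4: pressed sample tablet, white, a flat-faced disc 20 mm across and 14 mm thick, 20 g, lying flat on the mat if it is there at all (3 to 6 of the six are); origin at its centre, z its axis
- tablet_5: pressed sample tablet, white, a flat-faced disc 20 mm across and 14 mm thick, 20 g, lying flat on the mat if it is there at all (3 to 6 of the six are); origin at its centre, z its axis
- tablet_6: pressed sample tablet, white, a flat-faced disc 20 mm across and 14 mm thick, 20 g, lying flat on the mat if it is there at all (3 to 6 of the six are); origin at its centre, z its axis
- ball_1: steel grinding ball, 22 mm across, dark grey, lying on the jar's inner floor (hidden under the lid at first); origin at its centre
- ball_2: steel grinding ball, 22 mm across, dark grey, lying on the jar's inner floor (hidden under the lid at first); origin at its centre
- ball_3: steel grinding ball, 22 mm across, dark grey, lying on the jar's inner floor (hidden under the lid at first); origin at its centre
- ball_4: steel grinding ball, 22 mm across, dark grey, lying on the jar's inner floor (hidden under the lid at first); origin at its centre
- ball_5: steel grinding ball, 22 mm across, dark grey, lying on the jar's inner floor (hidden under the lid at first); origin at its centre
- stir_rod: stirring rod, 90 g, 162 mm long, standing in its stand: steel shaft 12 mm across with a round end; black square grip 22 x 22 mm (faces square to the rod's x and y) from 100 to 160 mm above the lower end, with a finger guard disc 42 mm across just below it (96 to 100 mm); held with the fingertips against the guard it hardly swings in the grip. Origin at the lower end, z up along the rod
- rod_tip (a point): the rod's lower end (same point as its origin)
- rod_stand: rod stand, fixed: white tube on a dark round foot 80 mm across; bore 14.5 mm across, its bottom 6 mm above the origin; from 46 mm up it widens to a funnel mouth 36 mm across, 80 mm up. Origin at the centre of its underside
- wash_bottle_1: white bottle with red spout cap, 68 mm across, 150 mm tall, loose, a bystander; origin under its centre
- hdpe_left: white bottle with blue cap, 64 mm across, 150 mm tall, loose, a bystander; origin under its centre
- beaker: empty clear beaker, 78 mm across, 94 mm tall, loose, a bystander; origin under its centre

How it is judged:
On the way, in this order (a step that is already met when the one before it is completed fails the run):
1. the lid is off the jar and set down flat on the bench, knob up, let go of (horizontal distance between jar_lid and mill_jar above 0.12 m and height (world z) of jar_lid below 0.018 m and angle between jar_lid's own z axis and vertical below 0.15 rad and contact force between the fingers and jar_lid below 0.1 N), for 0.2 s.
2. every tablet that is there lies in the jar, let go of (horizontal distance between each of tablet_1, tablet_2, tablet_3, tablet_4, tablet_5, tablet_6 and mill_jar below 0.059 m and z of each of tablet_1, tablet_2, tablet_3, tablet_4, tablet_5, tablet_6 in the frame of mill_jar below 0.068 m and contact force between the fingers and tablet_1 below 0.1 N and contact force between the fingers and tablet_2 below 0.1 N and contact force between the fingers and tablet_3 below 0.1 N and contact force between the fingers and tablet_4 below 0.1 N and contact force between the fingers and tablet_5 below 0.1 N and contact force between the fingers and tablet_6 below 0.1 N), for 0.2 s.
3. the rod's tip goes down among the balls and through the +x half of the jar (horizontal distance between rod_tip and mill_jar below 0.058 m and z of rod_tip in the frame of mill_jar below 0.034 m and x of rod_tip in the frame of mill_jar above 0.01 m), for 0.1 s.
4. the tip sweeps through the -x half (horizontal distance between rod_tip and mill_jar below 0.058 m and z of rod_tip in the frame of mill_jar below 0.034 m and x of rod_tip in the frame of mill_jar below -0.01 m), for 0.1 s.
5. round again through the +x half (all of step 3), for 0.1 s.
6. and the -x half (all of step 4), for 0.1 s.
7. a third time through the +x half (all of step 5), for 0.1 s.
8. and again through the -x half, at least four of the five balls being by then 8 mm or more from where they lay at first (all of step 6 and distance of any of ball_2, ball_1 from where it was at the start of the episode above 0.008 m and distance of any of ball_3, ball_1 from where it was at the start of the episode above 0.008 m and distance of any of ball_3, ball_2 from where it was at the start of the episode above 0.008 m and distance of any of ball_4, ball_1 from where it was at the start of the episode above 0.008 m and distance of any of ball_4, ball_2 from where it was at the start of the episode above 0.008 m and distance of any of ball_4, ball_3 from where it was at the start of the episode above 0.008 m and distance of any of ball_5, ball_1 from where it was at the start of the episode above 0.008 m and distance of any of ball_5, ball_2 from where it was at the start of the episode above 0.008 m and distance of any of ball_5, ball_3 from where it was at the start of the episode above 0.008 m and distance of any of ball_5, ball_4 from where it was at the start of the episode above 0.008 m), for 0.1 s.
9. the rod stands in its stand again, let go of (horizontal distance between rod_tip and rod_stand below 0.012 m and z of rod_tip in the frame of rod_stand below 0.02 m and angle between stir_rod's own z axis and vertical below 0.2 rad and contact force between the fingers and stir_rod below 0.1 N), for 0.2 s.
At the end, for the whole second after the job is handed in: All tablets present and five balls in the jar, each tablet's centre under 21 mm above the inner floor; rod upright in its stand, lower end within 14 mm of the bore's bottom; lid level on the rim (4 mm, 6 mm off axis) and within 0.13 rad of the jar's x under the hooks; all released, at rest (horizontal distance between each of tablet_1, tablet_2, tablet_3, tablet_4, tablet_5, tablet_6, ball_1, ball_2, ball_3, ball_4, ball_5 and mill_jar below 0.059 m and z of each of tablet_1, tablet_2, tablet_3, tablet_4, tablet_5, tablet_6 in the frame of mill_jar below 0.036 m and z of each of ball_1, ball_2, ball_3, ball_4, ball_5 in the frame of mill_jar below 0.06 m and horizontal distance between rod_tip and rod_stand below 0.012 m and z of rod_tip in the frame of rod_stand below 0.02 m and angle between stir_rod's own z axis and vertical below 0.2 rad and horizontal distance between jar_lid and mill_jar below 0.006 m and z of jar_lid in the frame of mill_jar between 0.071 and 0.079 m and angle between the x axis of jar_lid and the x axis of mill_jar, either way round below 0.13 rad and angle between jar_lid's own z axis and vertical below 0.05 rad and linear speed of jar_lid below 0.02 m/s and linear speed of stir_rod below 0.03 m/s); the robot touches nothing.
It fails at once if the red-capped bottle is pushed more than 30 mm or tipped over (distance of wash_bottle_1 from where it was at the start of the episode above 0.03 m or angle between wash_bottle_1's own z axis and vertical above 0.5 rad).
It fails at once if the blue-capped bottle is pushed more than 30 mm or tipped over (distance of hdpe_left from where it was at the start of the episode above 0.03 m or angle between hdpe_left's own z axis and vertical above 0.5 rad).
It fails at once if the beaker is pushed more than 30 mm or tipped over (distance of beaker from where it was at the start of the episode above 0.03 m or angle between beaker's own z axis and vertical above 0.5 rad).
Of tablet_1, tablet_2, tablet_3, tablet_4, tablet_5, tablet_6 only 3 to 6 are there at a start; the rules pass over those that are not, and their reading is None.
At some moment in a run one of tablet_1, tablet_2, tablet_3, tablet_4, tablet_5, tablet_6, jar_lid may be knocked a few centimetres aside while the robot is not near it.
It also fails if it takes over 208 s, if anything falls off the work surface, if the arm or the gripper's body presses on something with over 40 N, if the wrist force passes 120 N, or if a joint passes its speed limit or range.

## Working session

There is one attempt and no reset: what is moved stays moved. The work goes in short steps, each a Python script; the robot and the scene stay as the last script left them, time stands still between calls to the robot, and variables do not carry over. Pictures are saved under pics/ and viewed, about 12 in all and at most 16, crops included, and the job is handed in when it is done.

```bash
ls; mkdir -p pics; python3 - <<'E'
from bench import *
import cv2,numpy as np
for c in ("scene","top"):
    im=capture(c); cv2.imwrite(f"pics/{c}0.png",im[:,:,::-1])
    k=calibration(c); print(c,"cam pos",-np.array(k["R"]).T@np.array(k["t"]))
    for n in ["mill_jar","jar_hook","jar_lid","lid_knob","bench_mat","tablet_1","stir_rod","rod_stand","wash_bottle_1","hdpe_left","beaker"]:
        print(n,[(np.round(d["location"],3).tolist(),round(d["p"],2)) for d in mark_of(n,c)[:8]])
print(current_time_s(),current_tcp_pos(),current_orientation())
E
```

```text
pics
scene cam pos [-0.14218423 -0.53247272  0.60933308]
mill_jar [([0.502, -0.081, 0.0], 0.74), ([0.473, 0.322, 0.009], 0.4)]
jar_hook [([0.581, -0.089, 0.077], 0.83)]
jar_lid [([0.503, -0.084, 0.074], 0.89)]
lid_knob [([0.504, -0.077, 0.104], 0.96)]
bench_mat [([0.508, 0.243, 0.003], 0.88)]
tablet_1 [([0.558, 0.315, 0.01], 0.58), ([0.469, 0.17, 0.011], 0.44)]
stir_rod []
rod_stand [([0.628, -0.207, -0.003], 0.61)]
wash_bottle_1 [([0.671, -0.362, -0.005], 0.69)]
hdpe_left []
beaker [([0.705, 0.294, -0.003], 0.97)]
top cam pos [ 0.46946633 -0.03048134  1.07584162]
mill_jar []
jar_hook [([0.579, -0.088, 0.074], 0.66)]
jar_lid [([0.627, -0.208, -0.002], 0.66)]
lid_knob [([0.504, -0.082, 0.098], 0.79)]
bench_mat [([0.506, 0.242, 0.0], 0.8)]
tablet_1 [([0.464, 0.172, 0.01], 0.59), ([0.472, 0.319, 0.006], 0.59), ([0.554, 0.313, 0.01], 0.47)]
stir_rod [([0.63, -0.207, 0.005], 0.71)]
rod_stand [([0.628, -0.21, -0.001], 0.84)]
wash_bottle_1 [([0.666, -0.357, 0.001], 0.95), ([0.555, 0.313, 0.009], 0.75)]
hdpe_left [([0.697, 0.061, 0.001], 0.76)]
beaker [([0.71, 0.295, 0.001], 0.98), ([0.505, -0.083, 0.102], 0.69)]
1.2 [0.20086853 0.53882707 0.23133781] [-0.58077291 -0.4033821   0.40328808  0.5808136 ]
```

View images.

View pics/top0.png

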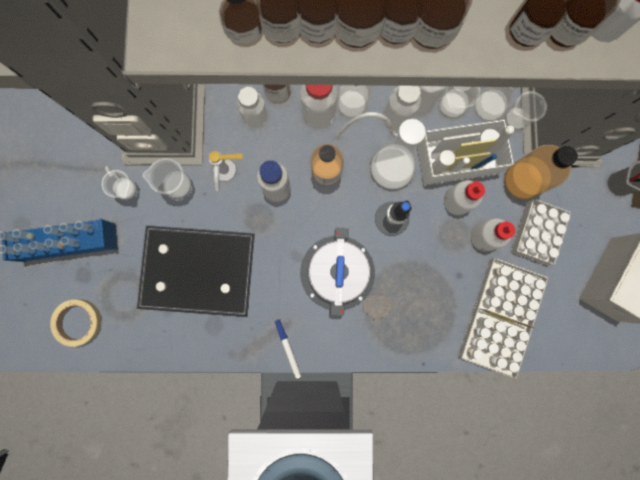

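View pics/scene0.png

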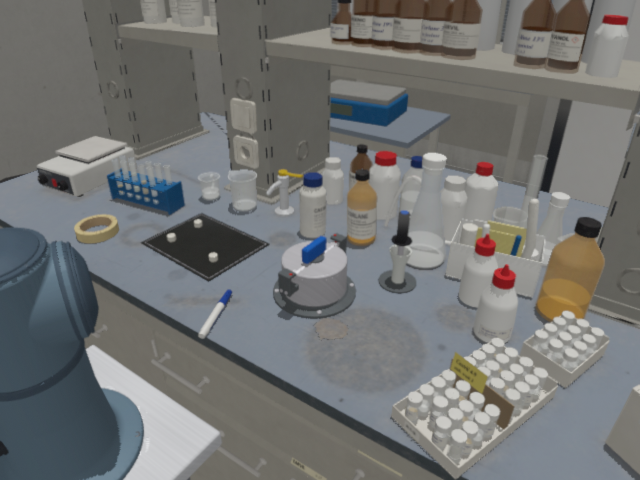

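```bash
cat > h.py <<'E'
from bench import *
import cv2, numpy as np
from scipy.spatial.transform import Rotation as Rn
def Q(yaw):
    c,s=np.cos(yaw),np.sin(yaw)
    return Rn.from_matrix(np.array([[c,0,-s],[s,0,c],[0,-1,0]])).as_quat()
def bp(uv,cam,z):
    """pixels -> world points on the plane at height z"""
    k=calibration(cam); R=np.array(k["R"]); t=np.array(k["t"])
    n=cv2.undistortPoints(np.float64(uv).reshape(-1,1,2),np.array(k["mtx"]),np.array(k["dist_coeffs"])).reshape(-1,2)
    d=np.c_[n,np.ones(len(n))]@R; o=-R.T@t
    return (o+d*((z-o[2])/d[:,2])[:,None])[:,:2]
def px(X,cam):
    k=calibration(cam); return cv2.projectPoints(np.float64(X).reshape(-1,1,3),cv2.Rodrigues(np.array(k["R"]))[0],np.array(k["t"]),np.array(k["mtx"]),np.array(k["dist_coeffs"]))[0].reshape(-1,2)
def rect(mask,cam,z):
    """centre, long-axis angle and sizes of a region's outline on the plane z"""
    c=max(cv2.findContours(mask.astype(np.uint8),cv2.RETR_EXTERNAL,cv2.CHAIN_APPROX_NONE)[0],key=len)
    w=bp(c.reshape(-1,2),cam,z); b=cv2.minAreaRect((w*1000).astype(np.float32)); P=cv2.boxPoints(b)
    e=max(P[1]-P[0],P[2]-P[1],key=np.linalg.norm)
    return np.array(b[0])/1000,(np.arctan2(e[1],e[0])+np.pi/2)%np.pi-np.pi/2,sorted(b[1])
def tablets(im,c=(.508,.243),cam="top"):
    """white blobs on the mat"""
    m=(im.min(2)>130).astype(np.uint8); poly=px([[c[0]+a*.093,c[1]+b*.125,.005] for a,b in((-1,-1),(-1,1),(1,1),(1,-1))],cam)
    k=np.zeros_like(m); cv2.fillConvexPoly(k,poly.astype(np.int32),1)
    n,_,st,ce=cv2.connectedComponentsWithStats(m*k)
    return [(bp(ce[i],cam,.014)[0],int(st[i,4])) for i in range(1,n) if st[i,4]>15]
def best_yaw(p,yaw):
    """the one of yaw, yaw+pi with the last joint nearest the middle"""
    o=[]
    for y in (yaw,yaw+np.pi):
        q=env.solve_ik(list(p),Q(y).tolist())
        if q is not None: o.append((abs(q[5]),y))
    return min(o)[1] if o else None
def ptp(p,yaw): env.move_ptp(list(map(float,p)),Q(yaw).tolist())
def line(p,yaw=None,v=.15,g=None):
    return env.servo_line(list(map(float,p)),rot=None if yaw is None else Q(yaw).tolist(),max_speed=v,guard=g)
E
python3 - <<'E'
from h import *
im=capture("top")
print("tabs",tablets(im))
for n,z in (("lid_knob",.115),("jar_lid",.083),("mill_jar",0.01),("stir_rod",.16),("bench_mat",.002)):
    for d in regions_of(n,"top")[:2]: print(n,round(d["p"],2),d["region"].sum(),rect(d["region"],"top",z))
hsv=cv2.cvtColor(im,cv2.COLOR_RGB2HSV); m=cv2.inRange(hsv,(105,120,60),(130,255,255)); k=np.zeros_like(m);k[240:300,310:370]=1
print("knob by colour",rect((m>0)&(k>0),"top",.115))
crop=lambda a:cv2.resize(a,None,fx=6,fy=6,interpolation=cv2.INTER_CUBIC)
o=np.hstack([crop(im[222:322,300:380]),np.zeros((600,10,3),np.uint8),crop(im[170:270,375:425])]) 
cv2.imwrite("pics/c1.png",o[:,:,::-1])
J=[.503,-.082,.09]
for yw in (-1.6,-.8,0,.8): print(yw,best_yaw(J,yw),[ (lambda q: None if q is None else round(q[5],2))(env.solve_ik(J,Q(yw+a).tolist())) for a in (0,np.pi)])
E
```

```text
tabs [(array([0.57585587, 0.36237995]), 99), (array([0.59896866, 0.14586193]), 56), (array([0.55535356, 0.31087871]), 67), (array([0.51093613, 0.36459846]), 21), (array([0.47124258, 0.31396414]), 69), (array([0.46720997, 0.16903003]), 67)]
lid_knob 0.78 2977 (array([ 0.50316641, -0.08048235]), np.float32(-0.78783906), [122.11071014404297, 124.09174346923828])
jar_lid 0.92 3072 (array([ 0.50379587, -0.08265341]), np.float32(-0.7878489), [127.75064086914062, 128.2029266357422])
mill_jar 0.68 1653 (array([ 0.50383228, -0.083199  ]), np.float32(0.61939657), [168.52969360351562, 170.7233428955078])
stir_rod 0.52 288 (array([ 0.62112689, -0.20021841]), np.float32(-1.566397), [35.92597961425781, 37.8750114440918])
bench_mat 0.6 9003 (array([0.50727341, 0.23858025]), np.float32(1.5007697), [190.4113311767578, 251.05856323242188])
knob by colour (array([ 0.5023577 , -0.08268394]), np.float32(-0.054075837), [14.009045600891113, 57.41391372680664])
-1.6 1.541592653589793 [np.float64(2.88), np.float64(-0.26)]
-0.8 2.3415926535897933 [np.float64(2.08), np.float64(-1.06)]
0 0 [np.float64(1.28), np.float64(-1.86)]
0.8 0.8 [np.float64(0.48), np.float64(-2.66)]
```

View pics/c1.png

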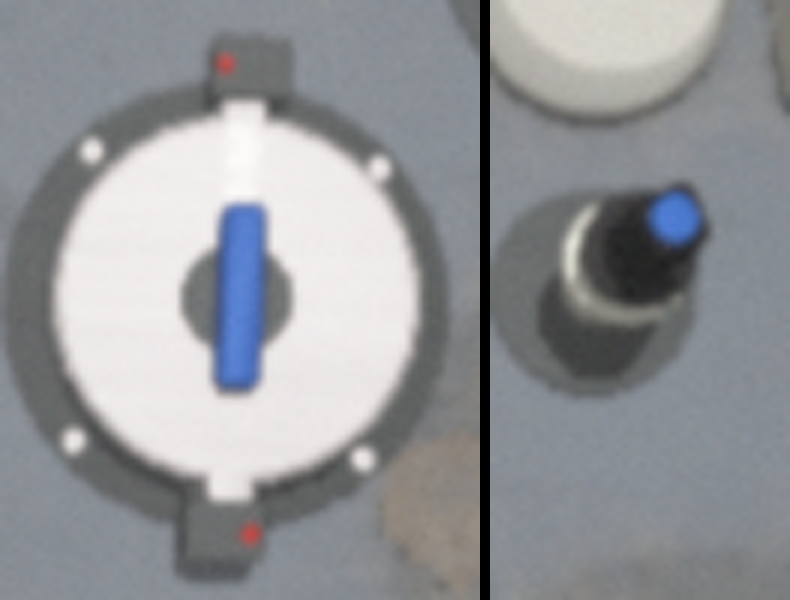

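```bash
cat >> h.py <<'E'
JC=np.array([.5036,-.0828]); JY=-.06; LID=np.array([.43,-.24])
E
python3 - <<'E'
from h import *
y=JY+np.pi/2
jaws.gripper_to(.05)
ptp([*JC,.20],y)
print("guard",line([*JC,.089],v=.08,g=15),current_tcp_pos(),current_ft_force())
jaws.gripper_to(0); print("gap",current_finger_gap(),current_ft_force())
for a in (.2,.4,.6,.8): line([*JC,.089],y+a,v=.05); print(a,round(current_time_s(),1),np.round(current_wrist_torque(),2),np.round(current_ft_force(),1))
print("gap",current_finger_gap())
line([*JC,.20],v=.1); print("gap",current_finger_gap(),current_ft_force(),current_time_s())
im=capture("scene"); cv2.imwrite("pics/s2.png",im[150:350,200:480,::-1].repeat(2,0).repeat(2,1))
E
```

```text
guard False [ 0.50411962 -0.08293787  0.0895581 ] [-0.8033916  -0.0544836  -0.13818067]
gap 0.015074450766881142 [-0.12889695  1.16335557  2.76701861]
0.2 6.7 [0.08 0.13 0.37] [ 0.7 -0.5  5.3]
0.4 7.0 [0.15 0.12 0.37] [-0.4  0.7  5.7]
0.6 7.4 [0.16 0.14 0.4 ] [-1.5 -0.8  5.6]
0.8 7.7 [0.14 0.3  0.44] [-0.5  0.4  5.3]
gap 0.014917797508885363
gap 0.015306023430025541 [ 0.57463104  0.23904299 -3.88377644] 9.0
```

View pics/s2.png

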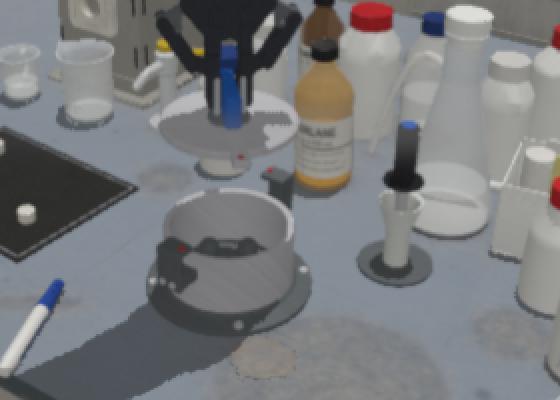

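```bash
python3 - <<'E'
from h import *
line([*LID,.12],np.pi/2,v=.15)
line([*LID,.035],v=.1)
print("touch",line([*LID,.020],v=.02,g=4),current_tcp_pos(),current_ft_force())
jaws.gripper_to(.05); line([*LID,.12],v=.15); print(current_time_s())
im=capture("top"); cv2.imwrite("pics/t3.png",np.vstack([im[210:340,290:450].repeat(4,0).repeat(4,1)])[:,:,::-1])
for d in regions_of("jar_lid","top")[:2]: print(round(d["p"],2),rect(d["region"],"top",.017))
E
```

```text
touch True [ 0.4299049  -0.2400033   0.02349428] [-0.24082003  0.47141787  3.86130365]
13.2917
0.94 (array([ 0.42984537, -0.2402731 ]), np.float32(0.8591558), [123.29024505615234, 124.19444274902344])
```

View pics/t3.png

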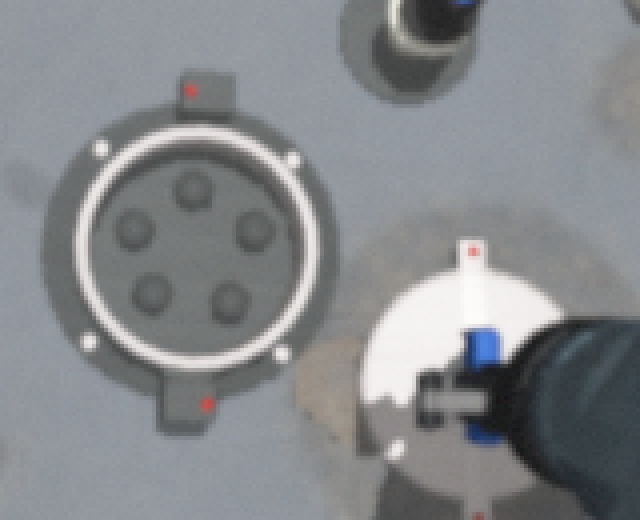

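```bash
cat >> h.py <<'E'
def tabs(im):
    c,s=np.cos(-.07),np.sin(-.07)
    m=(im.min(2)>130).astype(np.uint8); k=np.zeros_like(m)
    P=[[.507+c*a*.087-s*b*.117,.239+s*a*.087+c*b*.117,.01] for a,b in((-1,-1),(-1,1),(1,1),(1,-1))]
    cv2.fillConvexPoly(k,px(P,"top").astype(np.int32),1)
    n,_,st,ce=cv2.connectedComponentsWithStats(m*k)
    return [(bp(ce[i],"top",.014)[0].round(4),int(st[i,4])) for i in range(1,n) if st[i,4]>20]
def fetch(p,drop,z=.006):
    y=best_yaw([*p,.1],np.pi/2); jaws.gripper_to(.045)
    ptp([*p,.09],y); h=line([*p,z],v=.08,g=10); print("hit",h,current_tcp_pos()[2])
    jaws.gripper_to(0); line([*p,.12],v=.2); g=current_finger_gap(); print("gap",g)
    if g<.012: return False
    yj=best_yaw([*drop,.12],np.pi/2); ptp([*drop,.13],yj); line([*drop,.047],v=.12,g=10)
    jaws.gripper_to(.038); line([*drop,.13],v=.2); return True
E
python3 - <<'E'
from h import *
t=tabs(capture("top")); print(t)
p=min(t,key=lambda a:a[0][1])[0]
print(fetch(p,JC+[.012,0]),current_time_s())
im=capture("top"); print(tabs(im)); cv2.imwrite("pics/t4.png",im[210:340,100:400,::-1].repeat(2,0).repeat(2,1))
E
```

```text
[(array([0.5555, 0.3107]), 69), (array([0.4712, 0.314 ]), 69), (array([0.4672, 0.1688]), 69)]
hit False 0.006486699767890264
gap 0.015512420490648876
True 20.2583
[(array([0.5553, 0.3107]), 68), (array([0.4712, 0.314 ]), 69)]
```

View pics/t4.png

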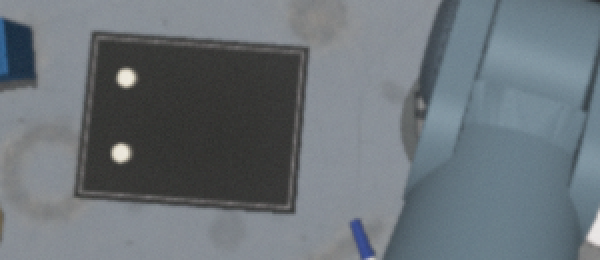

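```bash
python3 - <<'E'
from h import *
for off in ([-.007,.0105],[-.007,-.0105]):
    t=tabs(capture("top")); print(t)
    if not t: break
    p=min(t,key=lambda a:a[0][0])[0]
    print(fetch(p,JC+off),current_time_s())
ptp([.40,.05,.25],np.pi/2)
im=capture("top"); print(tabs(im)); cv2.imwrite("pics/t5.png",im[210:330,100:400,::-1].repeat(2,0).repeat(2,1))
cv2.imwrite("pics/t5.png",cv2.resize(im[220:330,290:400,::-1],None,fx=5,fy=5,interpolation=cv2.INTER_CUBIC))
print([ (np.round(d["location"],3),round(d["p"],2)) for d in mark_of("tablet_1","top")])
E
```

```text
[(array([0.5553, 0.3107]), 68), (array([0.4712, 0.314 ]), 69)]
hit False 0.0065827888027725455
gap 0.015453734698963943
True 27.5917
[(array([0.5553, 0.3107]), 68)]
hit False 0.00670228153030919
gap 0.015619287511401927
True 34.9
[]
[(array([ 0.497, -0.094,  0.024]), 0.64), (array([ 0.502, -0.072,  0.021]), 0.47), (array([ 0.515, -0.116,  0.028]), 0.21)]
```

View pics/t5.png

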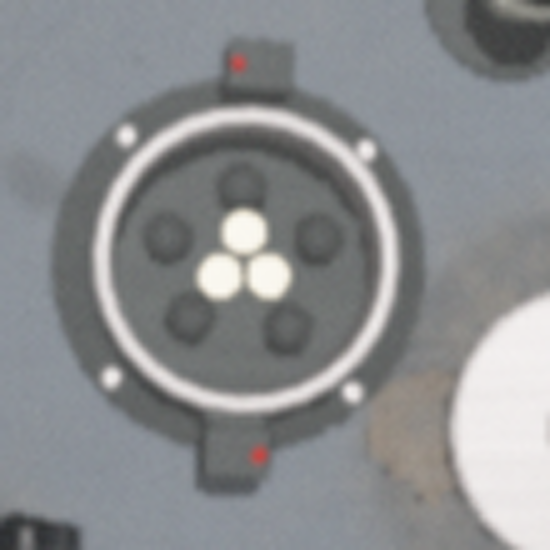

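```bash
python3 - <<'E'
from h import *
s=capture("scene"); t=capture("top")
f=lambda a:cv2.resize(a,(390,580),interpolation=cv2.INTER_CUBIC)
cv2.imwrite("pics/r6.png",np.hstack([f(t[185:245,375:415]),f(s[202:300,370:436])])[:,:,::-1])
for n in ("rod_stand","stir_rod"):
  for c in ("top","scene"): print(n,c,[(np.round(d["location"],4),round(d["p"],2)) for d in mark_of(n,c)[:2]])
# foot of the stand: dark ring by region
for d in regions_of("rod_stand","top")[:1]: print(rect(d["region"],"top",.004))
print(px([[.628,-.208,.166],[.628,-.208,.106],[.628,-.208,0]],"top"),px([[.628,-.208,.166],[.628,-.208,.106],[.628,-.208,0]],"scene"))
E
```

```text
rod_stand top [(array([ 0.6253, -0.21  , -0.0029]), 0.66)]
rod_stand scene [(array([ 0.6271, -0.2095, -0.0011]), 0.65)]
stir_rod top [(array([ 0.6309, -0.2077,  0.0028]), 0.84)]
stir_rod scene []
(array([ 0.62483624, -0.20674542]), np.float32(0.7759203), [67.82867431640625, 79.68042755126953])
[[404.96324931 206.03660081]
 [399.46543955 210.9531303 ]
 [391.22092124 218.32509217]] [[404.02699203 212.85834403]
 [401.28416399 239.33368418]
 [396.77531313 282.1633689 ]]
```

View pics/r6.png

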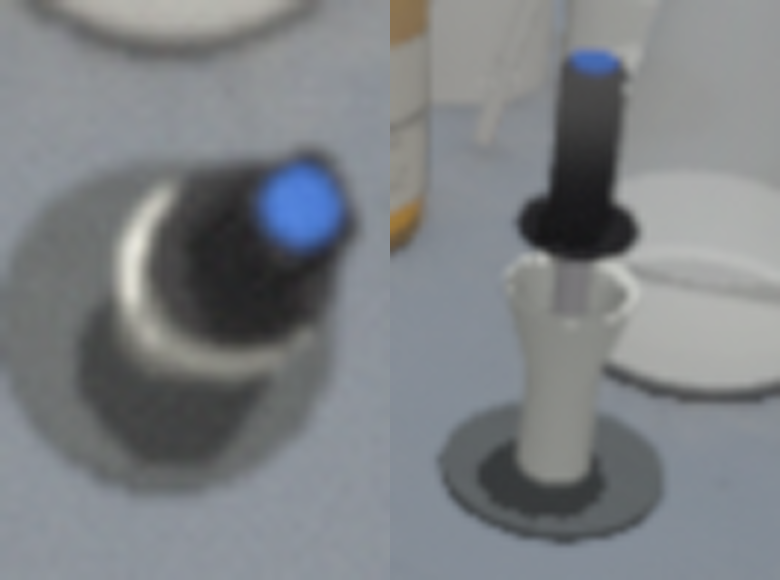

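```bash
python3 - <<'E'
from h import *
t=capture("top").astype(np.float32)
hsv=cv2.cvtColor(t.astype(np.uint8),cv2.COLOR_RGB2HSV)
b=cv2.inRange(hsv,(100,130,80),(130,255,255)); k=np.zeros_like(b); k[195:218,395:416]=1
ys,xs=np.nonzero((b>0)&(k>0)); c=bp([[xs.mean(),ys.mean()]],"top",.168)[0]; print("top centre",c,len(xs), "dia mm",2e3*np.sqrt(len(xs)/np.pi)*np.linalg.norm(bp([[405,206]],"top",.168)-bp([[406,206]],"top",.168)))
L=(t[:,:,0]) # red: blue disc and black are both dark
for a in np.arange(-120,61,10):   # world angle about the top, away from the camera: +x,-y side
    r=np.arange(4,24,.5)/1e3; d=np.deg2rad(a)
    P=px(np.c_[c[0]+r*np.cos(d),c[1]+r*np.sin(d),np.full(len(r),.166)],"top").astype(np.float32)
    v=cv2.remap(L,P[:,0],P[:,1],cv2.INTER_LINEAR).ravel(); i=np.argmax(v>90)
    print(a,r[i]*1e3,end=" | ")
E
```

```text
top centre [ 0.62765984 -0.20864797] 57 dia mm 16.751497384440857
-120 12.0 | -110 11.5 | -100 11.0 | -90 10.0 | -80 9.5 | -70 9.5 | -60 9.5 | -50 10.0 | -40 10.5 | -30 11.5 | -20 12.0 | -10 12.0 | 0 11.0 | 10 10.5 | 20 10.0 | 30 11.0 | 40 12.0 | 50 14.5 | 60 17.0 |
```

```bash
cat >> h.py <<'E'
ST=np.array([.6274,-.2092])
E
python3 - <<'E'
from h import *
b=bp(np.array([(242,186),(319,238),(287,328),(189,318),(168,238)])/5+[290,220],"top",.03)
d=b-JC; print("balls r,ang",np.hypot(*d.T).round(3),np.rad2deg(np.arctan2(d[:,1],d[:,0])).round())
for a in (.41,.41+np.pi/2):
    print([None if (q:=env.solve_ik([*p],Q(a+k).tolist())) is None else np.round(q,2) for p in ([*ST,.22],[*ST,.11],[*JC,.12]) for k in (0,np.pi)])
E
```

```text
balls r,ang [0.032 0.037 0.037 0.034 0.033] [  -2.  -75. -145.  140.   74.]
[array([-0.42,  0.57,  0.35,  1.36,  0.  ,  0.74]), array([-0.42,  0.57,  0.35,  1.36,  0.  , -2.4 ]), array([-0.42,  0.61,  0.13,  1.1 ,  0.  ,  0.74]), array([-0.42,  0.61,  0.13,  1.1 ,  0.  , -2.4 ]), array([-0.29,  0.31, -0.31,  0.95,  0.  ,  0.87]), array([-0.29,  0.31, -0.31,  0.95,  0.  , -2.27])]
[array([-0.42,  0.57,  0.35,  1.36,  0.  , -0.83]), array([-0.42,  0.57,  0.35,  1.36,  0.  ,  2.31]), array([-0.42,  0.61,  0.13,  1.1 ,  0.  , -0.83]), array([-0.42,  0.61,  0.13,  1.1 ,  0.  ,  2.31]), array([-0.29,  0.31, -0.31,  0.95,  0.  , -0.7 ]), array([-0.29,  0.31, -0.31,  0.95,  0.  ,  2.44])]
```

```bash
python3 - <<'E'
from h import *
y=.41
jaws.gripper_to(.042)
ptp([*ST,.215],y)
h=line([*ST,.120],v=.08,g=6); print("early",h,current_tcp_pos())
jaws.gripper_to(.034)
h=line([*ST,.100],v=.02,g=3); z=current_tcp_pos()[2]; print("contact",h,z,current_ft_force())
if h and .100<z<.115:
    line([*ST,z+.0015],v=.02); jaws.gripper_to(0)
    print("gap",current_finger_gap(),current_tcp_pos(),np.round(current_ft_force(),1))
    line([*ST,z+.105],v=.08); print("gap",current_finger_gap(),np.round(current_ft_force(),1),current_time_s())
    s=capture("scene"); t=capture("top")
    cv2.imwrite("pics/r7.png",np.hstack([cv2.resize(t[170:250,360:420],(390,520),interpolation=2),cv2.resize(s[150:300,345:457],(390,520),interpolation=2)])[:,:,::-1])
E
```

```text
early False [ 0.6278923  -0.20942181  0.12075915]
contact True 0.10483104857586088 [-0.28811595  0.10370933  3.92237171]
gap 0.0214776123724475 [ 0.62773139 -0.20908452  0.10634274] [0.8 0.2 0.6]
gap 0.021386327821365306 [-0.1 -0.3 -1.9] 42.0583
```

View pics/r7.png

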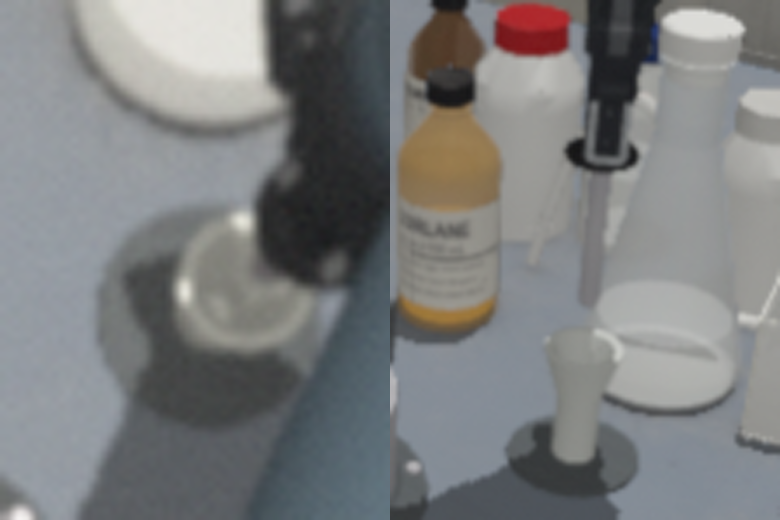

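```bash
cat > stir.py <<'E'
from h import *
import sys
def P(a,r,z): return [JC[0]+r*np.cos(a),JC[1]+r*np.sin(a),z]
def stir(a0,r,n,z=.120,v=.1,sgn=1):
    F=0
    for i in range(1,14*n+1):
        a=a0+sgn*i*2*np.pi/14
        if line(P(a,r,z),v=v,g=35): print("guard at",i,np.round(current_ft_force(),1)); return False
        F=max(F,np.linalg.norm(np.array(current_ft_force())[:2]))
    print("max side force",F,"gap",current_finger_gap(),"t",current_time_s()); return True
E
python3 - <<'E'
from stir import *
a=np.deg2rad(36)
line([*ST,.215],v=.1); line(P(a,.038,.215),v=.2)
print("down",line(P(a,.038,.120),v=.05,g=8),current_tcp_pos(),np.round(current_ft_force(),1))
stir(a,.038,1,v=.08)
E
```

```text
down False [ 0.53457568 -0.06051899  0.12027933] [-0.5  0.3 -0.9]
max side force 11.272766756977374 gap 0.021347293992312215 t 50.5
```

```bash
python3 - <<'E'
from stir import *
a=np.deg2rad(36)
stir(a,.038,3,v=.1); stir(a,.034,2,v=.1)
line([*JC,.122],v=.08) if 0 else None
p=current_tcp_pos(); line([p[0],p[1],.215],v=.1); line([.60,-.19,.215],v=.2)
im=capture("top"); s=capture("scene")
cv2.imwrite("pics/t8.png",np.hstack([cv2.resize(im[225:320,295:390],(390,390),interpolation=2),cv2.resize(s[150:270,340:460],(390,390),interpolation=2)])[:,:,::-1]); print(current_time_s())
E
```

```text
max side force 9.852700464157 gap 0.021613222798806515 t 63.8
max side force 6.598831614891145 gap 0.0214807501361033 t 72.2167
74.2917
```

View pics/t8.png

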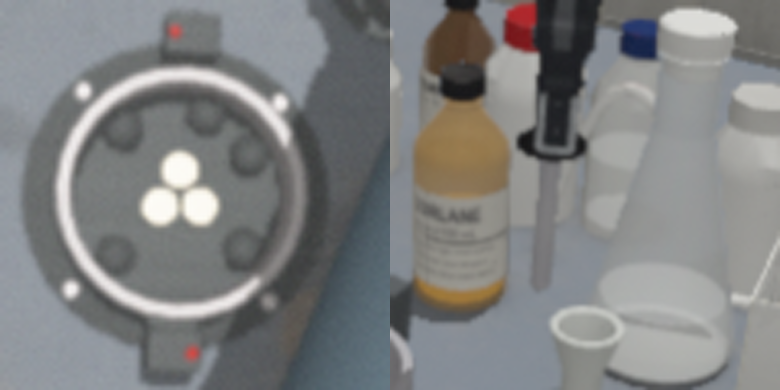

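```bash
python3 - <<'E'
from stir import *
a=np.pi+JY
line(P(a,.037,.215),v=.2); print("dip",line(P(a,.037,.121),v=.08,g=8),current_tcp_pos()); env.sleep(.3)
line(P(a,.037,.215),v=.15); line([*ST,.215],v=.2)
print("in",line([*ST,.150],v=.06,g=8),line([*ST,.1035],v=.04,g=5),current_tcp_pos(),np.round(current_ft_force(),1),current_time_s())
s=capture("scene"); cv2.imwrite("pics/r9.png",cv2.resize(s[150:300,345:457],(390,520),interpolation=2)[:,:,::-1])
E
```

```text
dip False [ 0.46717459 -0.08073495  0.12152998]
in False True [ 0.62847679 -0.2093175   0.10606543] [ 0.2 -0.4  2.9] 81.1333
```

View pics/r9.png

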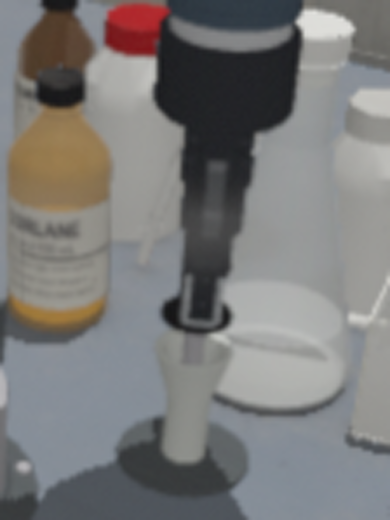

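```bash
python3 - <<'E'
from h import *
jaws.gripper_to(.045); line([*ST,.23],v=.15); ptp([.40,.05,.25],np.pi/2)
im=capture("top")
for d in regions_of("jar_lid","top")[:2]: print(round(d["p"],2),rect(d["region"],"top",.017))
hsv=cv2.cvtColor(im,cv2.COLOR_RGB2HSV); m=cv2.inRange(hsv,(105,120,60),(130,255,255))>0; k=np.zeros_like(m);k[255:360,365:460]=1
print("knob",rect(m&k,"top",.049))
print("knob pt",[(np.round(d["location"],4),round(d["p"],2)) for d in mark_of("lid_knob","top")[:2]],current_time_s())
cv2.imwrite("pics/t10.png",im[180:360,280:480,::-1].repeat(3,0).repeat(3,1))
E
```

```text
0.55 (array([ 0.42981396, -0.24094922]), np.float32(0.78086746), [127.28136444091797, 130.08131408691406])
knob (array([ 0.42811499, -0.23935364]), np.float32(-0.015720129), [15.263999938964844, 58.16785430908203])
knob pt [(array([ 0.4305, -0.2397,  0.0347]), 0.57)] 83.9667
```

View pics/t10.png

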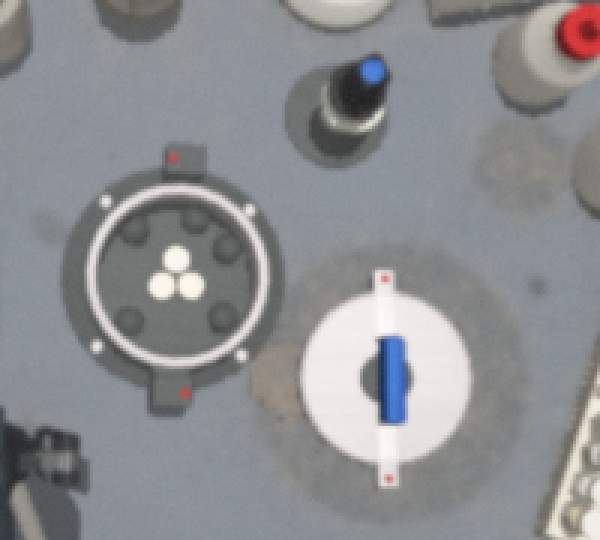

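```bash
python3 - <<'E'
from h import *
y=JY+np.pi/2
jaws.gripper_to(.05); ptp([*LID,.12],np.pi/2); print(line([*LID,.0235],v=.08,g=8))
jaws.gripper_to(0); print("gap",current_finger_gap(),current_tcp_pos())
line([*LID,.20],v=.12); print("gap",current_finger_gap(),np.round(current_ft_force(),1))
line([*JC,.20],y+.8,v=.12); line([*JC,.11],v=.1)
print("seat",line([*JC,.086],v=.02,g=4),current_tcp_pos(),np.round(current_ft_force(),1),current_time_s())
s=capture("scene"); cv2.imwrite("pics/s11.png",s[190:330,240:400,::-1].repeat(4,0).repeat(4,1))
E
```

```text
False
gap 0.01456369608590258 [ 0.43043457 -0.24015813  0.02398903]
gap 0.015290553163362423 [ 0.4 -0.7 -3.7]
seat True [ 0.50349215 -0.0825572   0.09002731] [-0.3  0.9  5.9] 92.3667
```

View pics/s11.png

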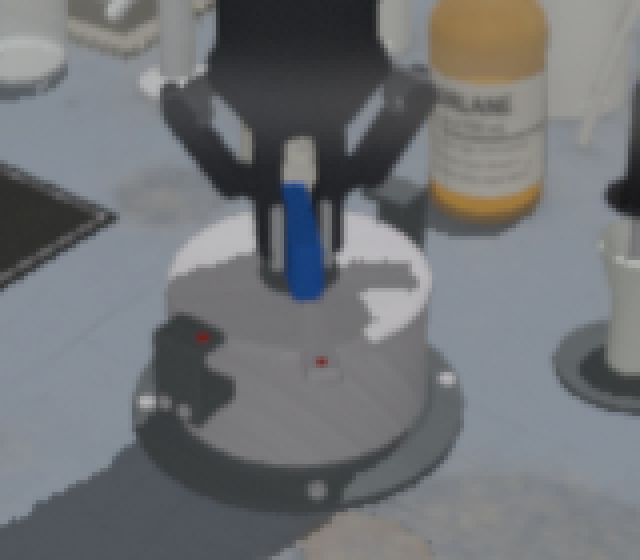

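```bash
python3 - <<'E'
from h import *
y=JY+np.pi/2
for a in (.6,.4,.2,.1,.05,0,-.03,-.06):
    line([*JC,.0895],y+a,v=.03); T=current_wrist_torque(); print(a,np.round(T,2),np.round(current_ft_force(),1))
    if a<.15 and abs(T[2])>1.2: break
jaws.gripper_to(.045); line([*JC,.20],v=.1); ptp([.40,.12,.30],np.pi/2); env.sleep(.3)
im=capture("top"); s=capture("scene")
hsv=cv2.cvtColor(im,cv2.COLOR_RGB2HSV); m=cv2.inRange(hsv,(105,120,60),(130,255,255))>0; k=np.zeros_like(m);k[240:300,310:370]=1
print("knob",rect(m&k,"top",.115),current_time_s())
cv2.imwrite("pics/f12.png",np.hstack([cv2.resize(im[185:325,300:415],(390,475),interpolation=2),cv2.resize(s[190:331,260:375],(390,475),interpolation=2)])[:,:,::-1])
E
```

```text
0.6 [ 0.13 -0.01 -0.26] [ 0.3 -0.3  3.5]
0.4 [ 0.13 -0.14 -0.3 ] [0.3 1.  3.8]
0.2 [ 0.17 -0.01 -0.34] [1.2 0.5 5.7]
0.1 [ 0.09 -0.03 -0.34] [ 0.7 -0.7  5. ]
0.05 [ 0.11 -0.06 -0.1 ] [0.1 0.5 4.6]
0 [ 0.09 -0.07 -0.02] [0.4 0.  5.1]
-0.03 [ 0.42 -0.15  0.61] [1.7 3.2 5.6]
-0.06 [ 0.62 -0.18  1.37] [0.6 3.6 5.2]
knob (array([ 0.5024368, -0.0825414]), np.float32(-0.08468425), [13.69638729095459, 57.785892486572266]) 97.75
```

View pics/f12.png

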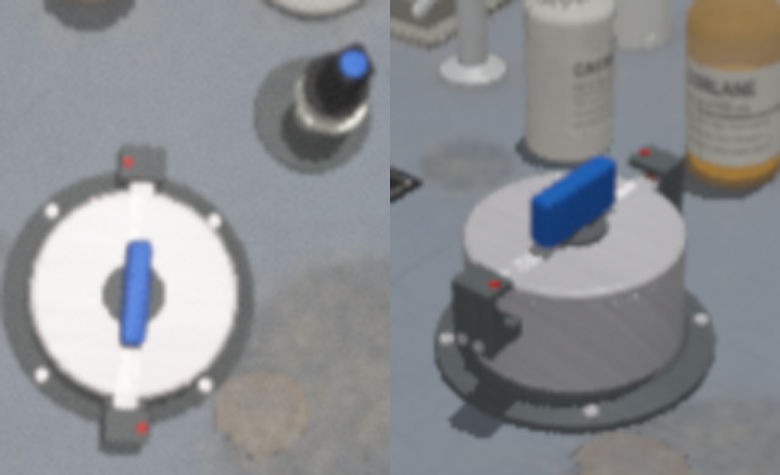

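```bash
python3 -c "
from h import *
env.sign_off(); print(current_time_s())"
```

```text
the job is handed in; nothing more can be done
the job is handed in; nothing more can be done
```

The job is done and handed in at about 98 s on the robot's clock, out of 208 s allowed. No verdict comes back, so the checks below are my own.

**What I did**
- I turned the lid counter-clockwise, lifted it off and set it flat on the bench, knob up.
- I put all three tablets that were on the mat into the jar.
- I stirred six full rounds plus one dip in the -x half, then stood the rod back in its stand.
- I refitted the lid and turned it clockwise until the wrist torque showed it was against the stops.

**Last checks**
- **Tablets:** before refitting, all three lay flat on the jar floor. None was on top of a ball.
- **Balls:** each of the five was 11 mm or more from any place where a ball lay at first.
- **Rod:** it stands upright, seated at the same height as when I picked it up.
- **Lid:** it looks level, with both ears under the hooks. The knob measured about -0.085 rad against -0.054 rad before I started, which is within the 0.13 rad allowed.
- **Bystanders:** I had no contact with the bottles or the beaker and did not measure their positions again at the end.

**Odd reading:** the finger gap on the tablets was about 15.5 mm instead of 20 mm. All three still went into the jar properly.

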